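# Seal the leaning vacuum canister and pump it down

### The job

Screw the loosened cap of the wide leaning canister clockwise until it is fully home, then work the hand pump's lever through at least three full strokes, each all the way down and all the way back up. Leave the cap tight and the lever up, do not unscrew the narrow canister's cap, and leave all the other things on the bench where they are.

Things in the scene. Friction and masses are not known exactly. Their poses are not given: they have to be found in the camera images.
- stand: vacuum stand: fixed grey base plate 300 (x) x 380 (y) x 12 mm, origin under its centre, z up. On it, leaning 28 degrees towards -x: a wide canister (84 mm) at +y and a narrow one (54 mm) near y 0. At x 80, y -130: an upright hand pump, 60 mm column, bracket up to z 158. A pipe and gauge up to z 100 along the far (+x) edge
- wide_cap (a joint): turn of the wide canister's captive screw cap, rad: 0 = fully home at its stop, positive = unscrewed (anticlockwise looking down on the cap), 3.0 at most. Turn it clockwise to close; it drags with about 0.1 N m and stays where it is left. When home, the white bar on its top points straight downhill, to the stand's front edge. Takes more than one grasp
- wide_cap_grip (a point): middle of the wide canister's cap: black, ribbed, round, 50 mm in diameter (54 over the ribs), 26 mm tall; z = its axis, pointing out of the canister, 28 degrees from vertical; x, y turn with it. A white bar on its top runs from the middle to the rim along -x. The neck below is 40 mm wide; the shoulder starts 27 mm below this point along -z and widens to 84 mm
- narrow_cap (a joint): turn of the narrow canister's cap, rad: 0 = fully home, as it is at the start
- narrow_cap_grip (a point): middle of the narrow canister's cap (black, ribbed, 32 mm in diameter, 20 mm tall), z = its axis, leaning like the other
- pump_lever (a joint): the pump's hand lever, rad: 0 = at rest, up; 0.6 = all the way down against its stop. A spring brings it back up; 4 N at the grip to start it down, 11 N at the bottom
- lever_grip (a point): centre of the black crossbar (22 mm in diameter, 70 long, along the stand's y) at the lever's end, 160 mm from the pivot, which is at x 80, y -130, z 140 mm of the stand. At rest the arm rises 0.35 rad from the pivot towards the stand's -x; at the bottom it dips 0.25 rad below level: the bar goes from z 195 to 100 mm. Only the base plate is under it
- vial: small amber glass jar 34 mm wide, 55 mm tall, standing on the front of the stand's base plate; origin under its centre; a bystander
- dish: small clear plastic culture dish 56 mm wide, 15 mm tall, on the front of the base plate; origin under its centre; a bystander
- dish_stack: stack of four clear culture dishes, 90 mm wide, 60 mm tall, on the bench; origin under its centre; a bystander
- tip_box: grey box with clear lid, 82 x 117 x 66 mm, on the bench; origin under its centre; a bystander
- wash_bottle: white plastic wash bottle 68 mm wide, 185 mm tall, on the bench; origin under its centre; a bystander
- beaker: glass beaker 74 mm wide, 90 mm tall, on the bench; origin under its centre; a bystander

How it is judged:
On the way, in this order (a step that is already met when the one before it is completed fails the run):
1. the wide canister's cap is screwed fully home (within 0.12 rad of its stop) (value of joint wide_cap below 0.12 rad), for 0.2 s.
2. first stroke: lever pressed all the way down (beyond 0.52 of 0.6 rad) (value of joint pump_lever above 0.52 rad), for 0.05 s.
3. first stroke: lever back up at rest (under 0.08 rad) (value of joint pump_lever below 0.08 rad), for 0.05 s.
4. second stroke: lever pressed all the way down (beyond 0.52 of 0.6 rad) (value of joint pump_lever above 0.52 rad), for 0.05 s.
5. second stroke: lever back up at rest (under 0.08 rad) (value of joint pump_lever below 0.08 rad), for 0.05 s.
6. third stroke: lever pressed all the way down (beyond 0.52 of 0.6 rad) (value of joint pump_lever above 0.52 rad), for 0.05 s.
7. third stroke: lever back up at rest (under 0.08 rad) (value of joint pump_lever below 0.08 rad), for 0.05 s.
At the end, for the whole second after the job is handed in: The wide canister's cap is within 0.12 rad of fully home, the pump lever is up (under 0.08 rad) and the narrow canister's cap is still home (under 0.2 rad) (value of joint wide_cap below 0.12 rad and value of joint pump_lever below 0.08 rad and value of joint narrow_cap below 0.2 rad); the robot touches nothing.
It fails at once if the narrow canister's cap is unscrewed by more than 0.2 rad (value of joint narrow_cap above 0.2 rad).
It fails at once if a bystander is moved by more than 40 mm (distance of any of vial, dish, dish_stack, tip_box, wash_bottle, beaker from where it was at the start of the episode above 0.04 m).
It also fails if it takes over 64 s, if anything falls off the work surface, if the arm or the gripper's body presses on something with over 40 N, if the wrist force passes 120 N, or if a joint passes its speed limit or range.

### The arm

A 6-joint arm with a two-finger parallel gripper is mounted at the origin on the work surface. World frame = base frame: x ahead of the robot, y to its left, z up, the work surface at z = 0. Lengths are in m, angles in rad, forces in N, time in s.
With the tool pointing down it reaches from about 0.275 to 0.775 m from the base axis. Payload 14.6 kg.
Tool frame: the origin (TCP) lies at the very end of the fingers, on their centre line; the grasp point (between the pads) lies 19 mm behind it; z points along the fingers, x is the direction in which the jaws open and shut, and the axes are right-handed (so a half turn about z gives the same grasp; the last joint's range is limited). The gripper opens to 85 mm and grips with 20 to 120 N. Pads are 22 mm wide; open, the fingers measure 114 mm over their backs; the gripper's body (76 mm by 85 mm) begins 54 mm behind the grasp point. The pads swing forward as they close: fully open they stand 13 mm farther back than shut.
Start: joints at [1.157, 0.263, -0.048, 1.259, 0, 1.415], TCP at [0.134, 0.508, 0.231] pointing down, gripper open.
Joint ranges: [-2.65, 2.65], [-0.89, 1.7], [-1.18, 1.37], [-2.13, 2.11], [-1.35, 1.29], [-3.14, 3.14]. Speed limits (rad/s): [1.89, 1.89, 2.57, 2.79, 3.14, 3.14].

### API

Orientations are given as [roll, pitch, yaw] about the fixed x, y, z axes, in that order (R = Rz(yaw) Ry(pitch) Rx(roll)).
In Python, from plant import manip, camera, nets gives the robot as it stands.
- The arm moves only by the tool step_arm, never from a script. Its argument "plan" is a list of rows, each an object with "delta_pos": the shift along the tool's x, y, z in units of 30 mm (1.0 is 30 mm), a list of three; "rotation": the turn, a rotation vector about the tool's x, y, z in units of 5 degrees (1.0 is 5 degrees), a list of three; "gripper": the finger opening in mm, from 0 to 85.4. In form: [{"delta_pos": [x, y, z], "rotation": [wx, wy, wz], "gripper": gripper}, ...]. A call has exactly 5 rows; each row is the pose to reach, as a shift and turn from the pose commanded when the call began, along the tool's axes at that moment; what a row does not reach only later rows make up. A row lasts 1/12 s, in which the tool goes at most 41.7 mm and 7.16 degrees, less where a joint would pass 70% of its speed; a pose out of reach is approached as far as the arm can. A call with a gripper value outside its range is refused whole. The fingers move at their own pace and stop on an object; the grip force is fixed at half the most. Time passes only in rows, so rows that repeat a pose let the fingers close, or fill a call up. It gives the time, the measured TCP pose, the force and the opening at its end, in the units of the state.
- manip.state(): the state, without advancing time (a new reading comes with each control period).
- camera(name): name is "scene" or "top"; returns a dict with "color" (384x512x3 uint8, blue, green, red), "fx", "fy", "cx", "cy" (pixels), "k1" (the pictures are not rectified: a ray, as slopes to the right and down, at radius r is drawn at 1 + k1 r^2 times it, then the intrinsics apply), "R" (3x3) and "t" (3): a world point X has camera coordinates R X + t. Camera axes: x right, y down, z forward; pixel columns grow to the right and rows downward; lengths in m; the calibration is good to about 2 mm. A picture is of the moment at which its call begins. There is no depth.
- manip.finish_job(): hands the job in, once; it reports no verdict.
Trained networks look in a picture, given as the dict that the camera call returned (one of the last four; its "shot" number tells which), for a name from the list of things; names that differ only in an ending like _2 or _b are one class to them, and where a whole thing is asked for, a point or a joint stands for the part that bears it (a point fixed in the world has none). Each returns a list of dicts, best first, with "score" (0 to 1); they miss things now and then, are a little off and sometimes report something else, mostly with a low value. They report only what shows in the picture. A call takes as long as a camera call.
- nets.boxes_of(picture, target): "xy" ([column, row] in pixels, amid what is visible of it).
- nets.cut_out(picture, target): "region" (384x512 bool, what is visible of it) and "xy" ([column, row] in pixels, amid what is visible of it).
The state is a dict: "time": time; "joints": joint angles; "qvel": joint speeds; "tau": joint torques, N m; "position": TCP position; "eef_rot": TCP orientation; "contact_force": force on the tool from outside, world axes, zero at the start; "wrist_torque": the same for the moment, N m; "width": opening from 0.0 (shut) to 1.0 (fully open).
Only numpy, scipy, OpenCV 4.12 (cv2) and the standard library are available. Lean on these libraries where they do the work, as an engineer would, in place of code of your own. Each camera call takes 0.05 s, during which the arm holds its last target. There are 200 camera calls.

## Working session

There is one attempt and no reset: what is moved stays moved. The work goes in short steps, Python scripts to look and compute and a tool call to move; the robot and the scene stay as the last step left them, time stands still between calls to the robot, and variables do not carry over. Pictures are saved under pics/ and viewed, about 8 in all and at most 12, crops included, and the job is handed in when it is done.

Besides the shell and the picture viewer there is one more tool, called after "Call:" as name([rows], argument=value, ...), one row to a line, values as JSON. step_arm: Moves the arm, as the interface text tells. Its arguments: {"type":"object","properties":{"plan":{"type":"array"}},"required":["plan"]}

```bash
mkdir -p pics; ls; cat > h.py <<'E'
import numpy as np, cv2
from plant import manip, camera, nets
from scipy.spatial.transform import Rotation as Ro
def ray(p,xy):
    u=np.array([(xy[0]-p['cx'])/p['fx'],(xy[1]-p['cy'])/p['fy']]);v=u.copy()
    for _ in range(20): v=u/(1+p['k1']*(v@v))
    R=np.array(p['R']);return -R.T@np.array(p['t']), R.T@np.array([v[0],v[1],1.])
def proj(p,X):
    c=np.array(p['R'])@np.array(X)+np.array(p['t']);v=c[:2]/c[2];v=v*(1+p['k1']*(v@v))
    return np.array([v[0]*p['fx']+p['cx'],v[1]*p['fy']+p['cy']])
def atz(p,xy,z):
    o,d=ray(p,xy);return o+d*(z-o[2])/d[2]
def tri(a,xa,b,xb):
    A=np.zeros((3,3));c=np.zeros(3)
    L=[ray(a,xa),ray(b,xb)]
    for o,d in L:
        d=d/np.linalg.norm(d);M=np.eye(3)-np.outer(d,d);A+=M;c+=M@o
    X=np.linalg.solve(A,c);return X,[np.linalg.norm(proj(p,X)-x) for p,x in((a,xa),(b,xb))]
E
cat > a.py <<'E'
from h import *
s=camera('scene');t=camera('top')
cv2.imwrite('pics/s0.png',s['color']);cv2.imwrite('pics/t0.png',t['color'])
for n in ['wide_cap_grip','narrow_cap_grip','lever_grip','vial','dish','dish_stack','tip_box','wash_bottle','beaker','stand']:
    a=nets.boxes_of(s,n)[:2];b=nets.boxes_of(t,n)[:2]
    print(n,[(np.round(x['xy']),round(x['score'],2)) for x in a],[(np.round(x['xy']),round(x['score'],2)) for x in b], [np.round(v,3) for v in tri(s,a[0]['xy'],t,b[0]['xy'])] if a and b else '')
print(-np.array(s['R']).T@s['t'],-np.array(t['R']).T@t['t'])
print(manip.state())
E
python3 a.py
```

```text
pics
wide_cap_grip [(array([260., 191.]), 0.7)] [(array([255., 179.]), 0.55)] [array([0.604, 0.024, 0.196]), array([0.121, 0.121])]
narrow_cap_grip [] [(array([292., 169.]), 0.42)] 
lever_grip [(array([181., 224.]), 0.71)] [(array([333., 159.]), 0.66)] [array([ 0.673, -0.216,  0.162]), array([0.316, 0.301])]
vial [(array([202., 211.]), 0.52), (array([116., 214.]), 0.39)] [] 
dish [(array([182., 222.]), 0.58), (array([237., 204.]), 0.52)] [(array([267., 198.]), 0.7)] [array([ 0.579, -0.123,  0.022]), array([32.732, 31.282])]
dish_stack [(array([116., 213.]), 0.64), (array([184., 229.]), 0.24)] [(array([390., 205.]), 0.93)] [array([ 0.541, -0.443,  0.027]), array([1.218, 1.207])]
tip_box [(array([384., 212.]), 0.7), (array([370., 170.]), 0.61)] [(array([127., 220.]), 0.71)] [array([ 0.492,  0.578, -0.274]), array([1.03 , 1.027])]
wash_bottle [(array([386., 214.]), 0.92)] [(array([132., 170.]), 0.82)] [array([0.652, 0.444, 0.049]), array([0.042, 0.041])]
beaker [(array([110., 177.]), 0.77)] [(array([405., 243.]), 0.8)] [array([ 0.415, -0.466,  0.063]), array([1.335, 1.428])]
stand [(arr
[... 194 characters left out ...]
  1.2639041 ] [0.44961669 0.01376014 1.21340288]
{'time': 1.1, 'joints': array([ 1.15670402e+00,  2.63093646e-01, -4.83156085e-02,  1.25938750e+00,
       -1.59366907e-05,  1.41554123e+00]), 'qvel': array([ 0.0039888 ,  0.00098347,  0.00110356,  0.00083286,  0.00041519,
       -0.00015901]), 'tau': array([ 3.08559574e-03, -6.37438488e+01,  3.84772539e+01,  7.49784867e-04,
        1.16006236e-04, -3.35690004e-05]), 'position': array([0.13436382, 0.50751452, 0.23127584]), 'eef_rot': array([3.14157697e+00, 2.88802408e-06, 1.31195911e+00]), 'contact_force': array([-0.34027928, -0.33926093, -0.35740789]), 'wrist_torque': array([ 0.00508415, -0.00842862, -0.01995941]), 'width': 0.9984368726916641}
```

```bash
python3 - <<'E'
import cv2
t=cv2.imread('pics/t0.png');s=cv2.imread('pics/s0.png')
cv2.imwrite('pics/t0c.png',cv2.resize(t[110:260,200:400],None,fx=4,fy=4,interpolation=cv2.INTER_CUBIC))
cv2.imwrite('pics/s0c.png',cv2.resize(s[130:280,140:340],None,fx=4,fy=4,interpolation=cv2.INTER_CUBIC))
E
```

```text
(no output)
```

View pics/t0c.png

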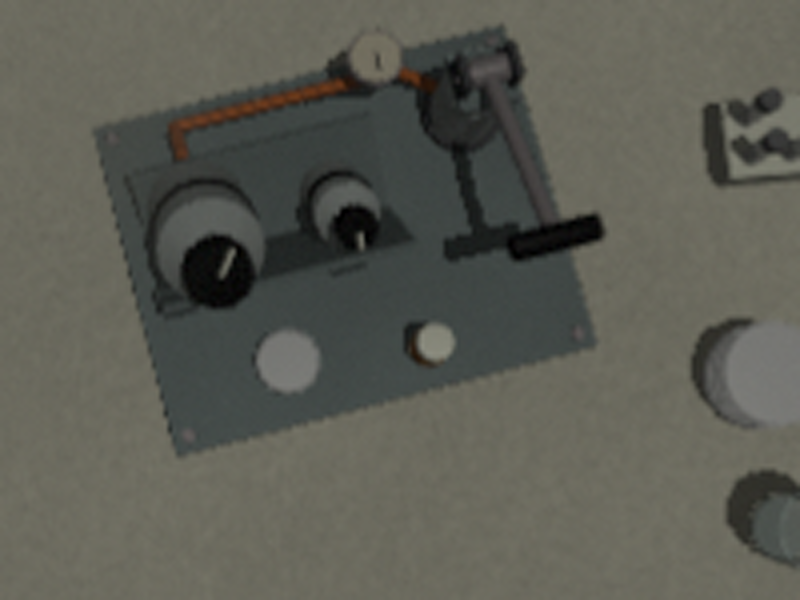

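View pics/s0c.png

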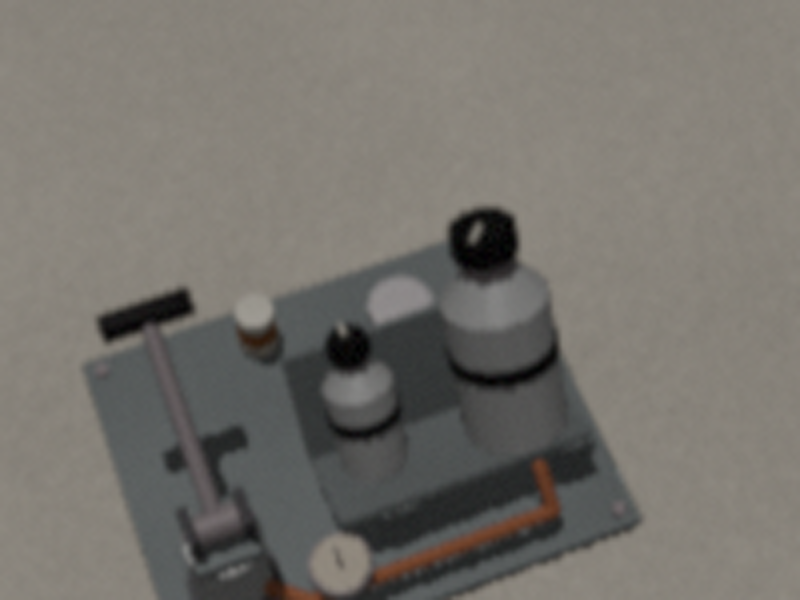

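The pictures show the wide cap at crop (218,270) in the top view, with its bar pointing up-right, so about 2.2 rad open. The crossbar is at about (556,237). The net's lever box is pulled off towards the arm. I'll fit both with cylinder silhouettes.

```bash
cat > fit.py <<'E'
from h import *
from scipy.optimize import least_squares
def blob(p,xy,r=16,th=45):
    g=p['color'].max(2).astype(np.uint8);x,y=np.round(xy).astype(int);m=np.zeros_like(g)
    m[y-r:y+r,x-r:x+r]=(g[y-r:y+r,x-r:x+r]<th)
    m=cv2.morphologyEx(m,cv2.MORPH_CLOSE,np.ones((3,3),np.uint8))
    n,l,s,c=cv2.connectedComponentsWithStats(m,connectivity=4)
    k=1+np.argmax(s[1:,4]);h=cv2.convexHull(np.argwhere(l==k)[:,::-1].astype(np.float32))
    return c[k],s[k,4]
def sil(p,X,ax,r,h):
    R=Ro.align_vectors([ax],[[0,0,1]])[0];a=np.linspace(0,6.28,60)
    P=np.vstack([R.apply(np.c_[r*np.cos(a),r*np.sin(a),0*a+z])+X for z in(-h/2,h/2)])
    q=np.array([proj(p,x) for x in P],np.float32);M=cv2.moments(cv2.convexHull(q))
    return np.array([M['m10'],M['m01']])/M['m00'],M['m00']
def fit(views,X0,ax,r,h):
    f=lambda X:np.concatenate([sil(p,X,ax,r,h)[0]-c for p,c in views])
    o=least_squares(f,X0,diff_step=1e-3);return o.x,o.fun
E
cat > b.py <<'E'
from fit import *
s=camera('scene');t=camera('top')
f=lambda q:np.array(q)/4
C=[atz(t,f(q)+[200,110],.012) for q in [(95,130),(505,28),(595,345),(178,455)]]
c=np.mean(C,0);ex=(C[0]+C[1]-C[2]-C[3])/2;ey=(C[0]+C[3]-C[1]-C[2])/2
print('stand',c,np.linalg.norm(ex),np.linalg.norm(ey),np.arctan2(ex[1],ex[0]),np.arctan2(-ey[0],ey[1]))
yaw=(np.arctan2(ex[1],ex[0])+np.arctan2(-ey[0],ey[1]))/2
S=Ro.from_euler('z',yaw);c[2]=0
ax=S.apply([-np.sin(np.radians(28)),0,np.cos(np.radians(28))])
print('yaw',yaw,'lever pred',c+S.apply([.080-.16*np.cos(.35),-.13,.14+.16*np.sin(.35)]))
cs,as_=blob(s,(261,190));ct,at=blob(t,(254.5,177.5))
X,e=fit([(s,cs),(t,ct)],np.array([.6,.02,.2]),ax,.0265,.026)
print('cap',X,e,cs,as_,sil(s,X,ax,.0265,.026),ct,at,sil(t,X,ax,.0265,.026),'in stand',S.inv().apply(X-c))
ls,_=blob(s,(176,209));lt,_=blob(t,(339,169))
L,e=fit([(s,ls),(t,lt)],np.array([.65,-.2,.19]),S.apply([0,1,0]),.011,.07);print('lever',L,e)
# white bar
for p,cc in((t,ct),(s,cs)):
    g=p['color'].min(2).astype(float);x,y=np.round(cc).astype(int)
    T=X+ax*.013;pc=proj(p,T);pts=[];w=[]
    for v in range(y-9,y+9):
        for u in range(x-9,x+9):
            o,d=ray(p,(u,v));P=o+d*((T-o)@ax)/(d@ax)
            if np.linalg.norm(P-T)<.021 and g[v,u]>60: pts.append(P-T);w.append(g[v,u]-40)
    if pts:
        m=np.average(pts,axis=0,weights=w);q=S.inv().apply(m);q=Ro.from_euler('y',28,degrees=True).apply(q)
        print('bar',len(pts),q,'open angle',np.arctan2(-q[1],-q[0]))
E
python3 b.py
```

```text
stand [ 0.66609599 -0.08258574  0.012     ] 0.29555494603194504 0.3768444503974644 0.2591711408804988 0.26244712232762885
yaw 0.2608091316040638 lever pred [ 0.63169588 -0.22631699  0.19486365]
cap [0.60586735 0.02848418 0.20116718] [0.5513476  0.00209081 0.54214193 0.07888661] [260.73134328 190.54228856] 201 (array([261.28269089, 190.54437937]), 267.42402331659105) [252.98395722 177.62834225] 374 (array([253.52609915, 177.70722886]), 291.2310117324814) in stand [-0.02955104  0.12284442  0.20116718]
lever [ 0.63534163 -0.22165208  0.19353015] [1.19572558 0.16388755 1.22614855 0.15926883]
bar 8 [ 9.03504107e-03 -8.90224862e-03  7.03857893e-17] open angle 2.3635975051463025
bar 13 [ 7.85689689e-04 -7.18860961e-03  1.16650871e-16] open angle 1.6796606861182706
```

```bash
cat > go.py <<'E'
from h import *
YAW=.2608;S=Ro.from_euler('z',YAW)
AX=S.apply([-np.sin(np.radians(28)),0,np.cos(np.radians(28))])
def rot(z,yawx):
    z=z/np.linalg.norm(z);x=np.array([np.cos(yawx),np.sin(yawx),0]);x-=z*(x@z);x/=np.linalg.norm(x)
    return Ro.from_matrix(np.c_[x,np.cross(z,x),z])
def delta(goal,Rg):
    st=manip.state();R=Ro.from_euler('xyz',st['eef_rot'])
    print('t',round(st['time'],2),'pos',st['position'].round(4),'j',st['joints'].round(2),'w',round(st['width'],2))
    print('dpos',(R.inv().apply(goal-st['position'])/.03).round(2),'rot',(np.degrees((R.inv()*Rg).as_rotvec())/5).round(2))
CAP=np.array([.606,.0275,.199])
E
python3 -c "
from go import *
from fit import *
delta(CAP+AX*.08,rot(-AX,1.3))
s=camera('scene');t=camera('top')
k=lambda x,y,ox,oy:((x+.5)/4-.5+ox,(y+.5)/4-.5+oy)
print(fit([(s,k(483.5,239,140,130)),(t,k(217.5,271.5,200,110))],CAP,AX,.0265,.026))"
```

```text
t 1.2 pos [0.1343 0.5075 0.2313] j [ 1.16  0.26 -0.05  1.26  0.    1.42] w 1.0
dpos [-12.06  18.21  -1.28] rot [-4.92  2.68 -0.46]
(array([0.60542945, 0.02649906, 0.2076172 ]), array([0.1771988 , 0.00082857, 0.17388023, 0.02527226]))
```

Call:
step_arm([
  {"delta_pos": [-12.06,18.2,-1.3],"rotation": [-4.9,2.7,-0.46],"gripper": 85},
  {"delta_pos": [-12.06,18.2,-1.3],"rotation": [-4.9,2.7,-0.46],"gripper": 85},
  {"delta_pos": [-12.06,18.2,-1.3],"rotation": [-4.9,2.7,-0.46],"gripper": 85},
  {"delta_pos": [-12.06,18.2,-1.3],"rotation": [-4.9,2.7,-0.46],"gripper": 85},
  {"delta_pos": [-12.06,18.2,-1.3],"rotation": [-4.9,2.7,-0.46],"gripper": 85},
])

```text
time: 1.72
position: [0.2691, 0.3502, 0.2416]
eef_rot: [2.696, -0.218, 1.407]
contact_force: [0.2, 2.0, -0.3]
width: 0.993
```

```bash
sed -i 's/^CAP=.*/CAP=np.array([.6055,.027,.204])/' go.py; python3 -c "
from go import *
delta(CAP+AX*.08,rot(-AX,1.3))"
```

```text
t 1.72 pos [0.2691 0.3502 0.2416] j [ 0.92 -0.13 -0.58  0.72 -0.29  1.07] w 0.99
dpos [-8.85 11.88  2.24] rot [ 0.04 -0.03  0.05]
```

Call:
step_arm([
  {"delta_pos": [-8.85,11.88,2.24],"rotation": [0,0,0],"gripper": 85},
  {"delta_pos": [-8.85,11.88,2.24],"rotation": [0,0,0],"gripper": 85},
  {"delta_pos": [-8.85,11.88,2.24],"rotation": [0,0,0],"gripper": 85},
  {"delta_pos": [-8.85,11.88,2.24],"rotation": [0,0,0],"gripper": 85},
  {"delta_pos": [-8.85,11.88,2.24],"rotation": [0,0,0],"gripper": 85},
])

```text
time: 2.13
position: [0.3912, 0.2205, 0.2561]
eef_rot: [2.701, -0.22, 1.403]
contact_force: [1.1, 1.7, 0.4]
width: 0.994
```

Call:
step_arm([
  {"delta_pos": [-4.5,6.0,1.1],"rotation": [0,0,0],"gripper": 85},
  {"delta_pos": [-4.5,6.0,1.1],"rotation": [0,0,0],"gripper": 85},
  {"delta_pos": [-4.5,6.0,1.1],"rotation": [0,0,0],"gripper": 85},
  {"delta_pos": [-4.5,6.0,1.1],"rotation": [0,0,0],"gripper": 85},
  {"delta_pos": [-4.5,6.0,1.1],"rotation": [0,0,0],"gripper": 85},
])

```text
time: 2.55
position: [0.5269, 0.0674, 0.2705]
eef_rot: [2.702, -0.22, 1.402]
contact_force: [0.0, 1.2, 0.4]
width: 0.994
```

```bash
python3 -c "
from go import *
delta(CAP+AX*.08,rot(-AX,1.3))"
```

```text
t 2.55 pos [0.5269 0.0674 0.2705] j [-0.12 -0.06 -0.44  0.73  0.18  0.14] w 0.99
dpos [-1.34  1.7   0.31] rot [-0.01 -0.02 -0.01]
```

Call:
step_arm([
  {"delta_pos": [-1.34,1.7,0.31],"rotation": [0,0,0],"gripper": 85},
  {"delta_pos": [-1.34,1.7,0.31],"rotation": [0,0,0],"gripper": 85},
  {"delta_pos": [-1.34,1.7,0.31],"rotation": [0,0,0],"gripper": 85},
  {"delta_pos": [-1.34,1.7,0.31],"rotation": [0,0,0],"gripper": 85},
  {"delta_pos": [-1.34,1.7,0.31],"rotation": [0,0,0],"gripper": 85},
])

```text
time: 2.97
position: [0.5678, 0.02, 0.2739]
eef_rot: [2.703, -0.22, 1.402]
contact_force: [0.0, -0.3, 0.2]
width: 0.993
```

```bash
python3 -c "
from go import *
delta(CAP-AX*.016,rot(-AX,1.3))
s=camera('scene');t=camera('top')
st=manip.state();R=Ro.from_euler('xyz',st['eef_rot']);z=R.apply([0,0,1])
im=[]
for p,c in((s,(260,190)),(t,(254,178))):
    x,y=c;I=cv2.resize(p['color'][y-37:y+38,x-50:x+50],None,fx=4,fy=4,interpolation=cv2.INTER_CUBIC)
    f=lambda X:tuple(int(v) for v in (proj(p,X)-[x-50,y-37]+.5)*4)
    a=np.linspace(0,6.28,40)
    for h,col in((.013,(0,255,0)),(-.013,(0,255,255))):
        B=rot(-AX,1.3).as_matrix()
        cv2.polylines(I,[np.array([f(CAP+AX*h+.0255*(B[:,0]*np.cos(v)+B[:,1]*np.sin(v))) for v in a],np.int32)],True,col,1)
    for k in (0,.1): cv2.circle(I,f(st['position']+z*k),3,(0,0,255),1)
    im.append(I)
cv2.imwrite('pics/c1.png',np.hstack(im))"
```

```text
t 2.97 pos [0.5678 0.02   0.2739] j [-0.22  0.02 -0.36  0.76  0.22  0.05] w 0.99
dpos [-0.08  0.08  3.19] rot [-0.03 -0.02 -0.01]
```

View pics/c1.png

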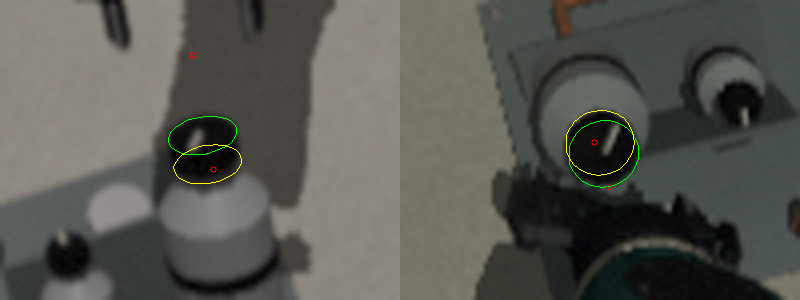

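The outlines sit on the cap in both views to within about 2 mm, and the bar starts from the fitted centre. Descending and gripping.

Call:
step_arm([
  {"delta_pos": [-0.08,0.08,1.0],"rotation": [0,0,0],"gripper": 85},
  {"delta_pos": [-0.08,0.08,2.0],"rotation": [0,0,0],"gripper": 85},
  {"delta_pos": [-0.08,0.08,2.7],"rotation": [0,0,0],"gripper": 85},
  {"delta_pos": [-0.08,0.08,3.15],"rotation": [0,0,0],"gripper": 85},
  {"delta_pos": [-0.08,0.08,3.15],"rotation": [0,0,0],"gripper": 85},
])

```text
time: 3.48
position: [0.6117, 0.0298, 0.1886]
eef_rot: [2.706, -0.22, 1.403]
contact_force: [-1.1, -0.1, -1.6]
width: 0.994
```

Call:
step_arm([
  {"delta_pos": [0,0,0],"rotation": [0,0,0],"gripper": 45},
  {"delta_pos": [0,0,0],"rotation": [0,0,0],"gripper": 45},
  {"delta_pos": [0,0,0],"rotation": [0,0,0],"gripper": 45},
  {"delta_pos": [0,0,0],"rotation": [0,0,0],"gripper": 45},
  {"delta_pos": [0,0,0],"rotation": [0,0,0],"gripper": 45},
])

```text
time: 3.9
position: [0.6127, 0.0287, 0.193]
eef_rot: [2.7, -0.22, 1.403]
contact_force: [-7.8, 1.4, 10.5]
width: 0.572
```

```bash
python3 -c "
from go import *
delta(CAP-AX*.016,rot(-AX,1.3));s=manip.state();print(s['contact_force'],s['wrist_torque'],s['width']*85.4)"
```

```text
t 3.9 pos [0.6127 0.0287 0.193 ] j [-0.18  0.14 -0.45  0.53  0.21  0.08] w 0.57
dpos [-0.01 -0.04  0.09] rot [ 0.   -0.03  0.  ]
[-7.75125621  1.35417922 10.51198056] [0.50185477 0.83101513 0.39295207] 48.8311193914033
```

Call:
step_arm([
  {"delta_pos": [0,0,-0.1],"rotation": [0,0,0],"gripper": 40},
  {"delta_pos": [0,0,-0.1],"rotation": [0,0,0],"gripper": 40},
  {"delta_pos": [0,0,-0.1],"rotation": [0,0,0],"gripper": 40},
  {"delta_pos": [0,0,-0.1],"rotation": [0,0,0],"gripper": 40},
  {"delta_pos": [0,0,-0.1],"rotation": [0,0,0],"gripper": 40},
])

```text
time: 4.32
position: [0.6123, 0.0286, 0.1935]
eef_rot: [2.702, -0.221, 1.403]
contact_force: [30.4, 8.3, -30.4]
width: 0.559
```

```bash
python3 -c "
from go import *
delta(CAP-AX*.016,rot(-AX,1.3));s=manip.state();print(s['contact_force'],s['wrist_torque'],s['width']*85.4)
s=camera('scene');t=camera('top')
im=[cv2.resize(p['color'][y-37:y+38,x-50:x+50],None,fx=4,fy=4,interpolation=cv2.INTER_CUBIC) for p,(x,y) in((s,(260,190)),(t,(254,178)))]
cv2.imwrite('pics/c2.png',np.hstack(im))"
```

```text
t 4.32 pos [0.6123 0.0286 0.1935] j [-0.18  0.14 -0.45  0.53  0.21  0.08] w 0.56
dpos [-0.01 -0.04  0.12] rot [-0.02 -0.04  0.  ]
[ 30.43960875   8.31545936 -30.42154427] [ 0.58820141 -1.969899    0.06259127] 47.76801591112196
```

View pics/c2.png

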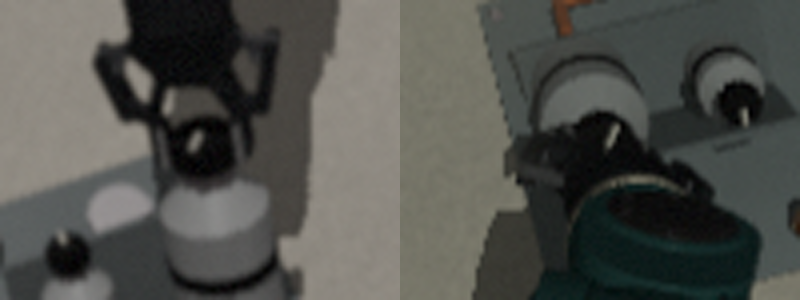

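Call:
step_arm([
  {"delta_pos": [0,0,0.07],"rotation": [0,0,0.8],"gripper": 40},
  {"delta_pos": [0,0,0.07],"rotation": [0,0,1.6],"gripper": 40},
  {"delta_pos": [0,0,0.07],"rotation": [0,0,2.4],"gripper": 40},
  {"delta_pos": [0,0,0.07],"rotation": [0,0,3.2],"gripper": 40},
  {"delta_pos": [0,0,0.07],"rotation": [0,0,4],"gripper": 40},
])

```text
time: 4.83
position: [0.6125, 0.0286, 0.1932]
eef_rot: [2.798, -0.356, 1.063]
contact_force: [1.9, 3.9, -0.4]
width: 0.566
```

```bash
cat > f.py <<'E'
from go import *
s=manip.state();R=Ro.from_euler('xyz',s['eef_rot'])
x=R.apply([1,0,0]);x0=rot(-AX,1.3)
print('t',s['time'],'turned deg',np.degrees((x0.inv()*R).as_rotvec()).round(1),'F tool',R.inv().apply(s['contact_force']).round(1),'M tool',R.inv().apply(s['wrist_torque']).round(2),'w',(s['width']*85.4).round(1),'j',s['joints'].round(2))
print('TCP vs CAP, tilt frame',x0.inv().apply(s['position']-CAP).round(4),'qvel',s['qvel'][5].round(2))
E
python3 f.py
```

```text
Traceback (most recent call last):
  File "f.py", line 4, in <module>
    print('t',s['time'],'turned deg',np.degrees((x0.inv()*R).as_rotvec()).round(1),'F tool',R.inv().apply(s['contact_force']).round(1),'M tool',R.inv().apply(s['wrist_torque']).round(2),'w',(s['width']*85.4).round(1),'j',s['joints'].round(2))
                                                                                                                                                                                              ^^^^^^^^^^^^^^^^^^^^^^^
AttributeError: 'float' object has no attribute 'round'
```

Forces have settled near zero. Carrying on with the turn.

Call:
step_arm([
  {"delta_pos": [0,0,0],"rotation": [0,0,1.2],"gripper": 40},
  {"delta_pos": [0,0,0],"rotation": [0,0,2.4],"gripper": 40},
  {"delta_pos": [0,0,0],"rotation": [0,0,3.6],"gripper": 40},
  {"delta_pos": [0,0,0],"rotation": [0,0,4.8],"gripper": 40},
  {"delta_pos": [0,0,0],"rotation": [0,0,6],"gripper": 40},
])

```text
time: 5.25
position: [0.6125, 0.0285, 0.1932]
eef_rot: [3.031, -0.478, 0.503]
contact_force: [0.7, 1.8, -0.5]
width: 0.561
```

```bash
sed -i "s/(s\['width'\]\*85.4).round(1)/round(s['width']*85.4,1)/" f.py; python3 f.py
```

```text
t 5.25 turned deg [ 0.1  0.1 50.3] F tool [ 1.1 -1.4  1. ] M tool [ 0.49  0.07 -0.13] w 47.9 j [-0.18  0.14 -0.45  0.53  0.21  0.96]
TCP vs CAP, tilt frame [0.0003 0.0012 0.0129] qvel 1.25
```

Call:
step_arm([
  {"delta_pos": [0,0,0],"rotation": [0,0,1.2],"gripper": 40},
  {"delta_pos": [0,0,0],"rotation": [0,0,2.4],"gripper": 40},
  {"delta_pos": [0,0,0],"rotation": [0,0,3.6],"gripper": 40},
  {"delta_pos": [0,0,0],"rotation": [0,0,4.8],"gripper": 40},
  {"delta_pos": [0,0,0],"rotation": [0,0,6],"gripper": 40},
])

```text
time: 5.67
position: [0.6124, 0.0285, 0.1931]
eef_rot: [-2.979, -0.463, -0.086]
contact_force: [1.6, 2.4, 0.2]
width: 0.564
```

Call:
step_arm([
  {"delta_pos": [0,0,0],"rotation": [0,0,1.2],"gripper": 40},
  {"delta_pos": [0,0,0],"rotation": [0,0,2.4],"gripper": 40},
  {"delta_pos": [0,0,0],"rotation": [0,0,3.6],"gripper": 40},
  {"delta_pos": [0,0,0],"rotation": [0,0,4.8],"gripper": 40},
  {"delta_pos": [0,0,0],"rotation": [0,0,6],"gripper": 40},
])

```text
time: 6.08
position: [0.6124, 0.0285, 0.1931]
eef_rot: [-2.765, -0.32, -0.633]
contact_force: [0.4, 2.9, 0.5]
width: 0.565
```

```bash
python3 f.py
```

```text
t 6.0833 turned deg [2.000e-01 1.000e-01 1.103e+02] F tool [-1.1 -2.7  0.1] M tool [ 0.24 -0.47 -0.08] w 48.2 j [-0.18  0.14 -0.45  0.53  0.21  2.01]
TCP vs CAP, tilt frame [0.0002 0.0012 0.0129] qvel 1.25
```

Call:
step_arm([
  {"delta_pos": [0,0,0],"rotation": [0,0,0.8],"gripper": 40},
  {"delta_pos": [0,0,0],"rotation": [0,0,1.6],"gripper": 40},
  {"delta_pos": [0,0,0],"rotation": [0,0,2.4],"gripper": 40},
  {"delta_pos": [0,0,0],"rotation": [0,0,3.2],"gripper": 40},
  {"delta_pos": [0,0,0],"rotation": [0,0,4],"gripper": 40},
])

```text
time: 6.5
position: [0.6123, 0.0286, 0.1931]
eef_rot: [-2.683, -0.178, -0.96]
contact_force: [0.1, 3.2, 0.0]
width: 0.563
```

```bash
python3 f.py; python3 -c "
from go import *
s=camera('scene');t=camera('top')
im=[cv2.resize(p['color'][y-25:y+26,x-33:x+34],None,fx=6,fy=6,interpolation=cv2.INTER_CUBIC) for p,(x,y) in((s,(260,190)),(t,(254,178)))]
cv2.imwrite('pics/c3.png',np.hstack(im)[:, :800])"
```

```text
t 6.5 turned deg [  0.2   0.  130.2] F tool [-2.5 -2.   0.4] M tool [ 0.   -0.58 -0.12] w 48.1 j [-0.18  0.14 -0.45  0.53  0.21  2.35]
TCP vs CAP, tilt frame [0.0003 0.0011 0.0129] qvel 0.83
```

View pics/c3.png

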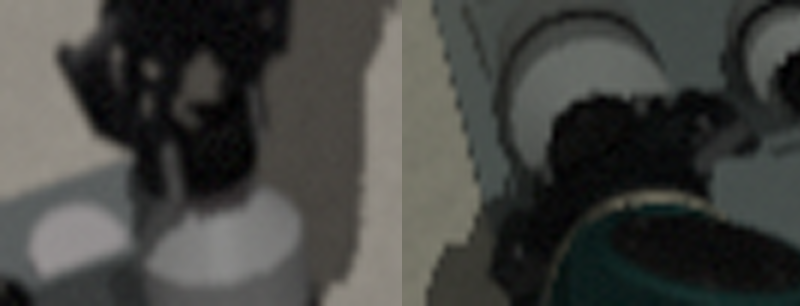

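Call:
step_arm([
  {"delta_pos": [0,0,0],"rotation": [0,0,0.4],"gripper": 40},
  {"delta_pos": [0,0,0],"rotation": [0,0,0.8],"gripper": 40},
  {"delta_pos": [0,0,0],"rotation": [0,0,1.2],"gripper": 40},
  {"delta_pos": [0,0,0],"rotation": [0,0,1.6],"gripper": 40},
  {"delta_pos": [0,0,0],"rotation": [0,0,2],"gripper": 40},
])

```text
time: 7.02
position: [0.6124, 0.0286, 0.1931]
eef_rot: [-2.662, -0.101, -1.114]
contact_force: [-2.2, 2.7, 4.7]
width: 0.564
```

```bash
python3 f.py
```

```text
t 7.0167 turned deg [  0.2   0.  139.9] F tool [-2.9 -1.6 -4.9] M tool [-0.11 -0.88 -0.08] w 48.2 j [-0.18  0.14 -0.45  0.53  0.21  2.52]
TCP vs CAP, tilt frame [0.0003 0.0011 0.013 ] qvel 0.42
```

Call:
step_arm([
  {"delta_pos": [0,0,0],"rotation": [0,0,0.4],"gripper": 40},
  {"delta_pos": [0,0,0],"rotation": [0,0,0.8],"gripper": 40},
  {"delta_pos": [0,0,0],"rotation": [0,0,1.2],"gripper": 40},
  {"delta_pos": [0,0,0],"rotation": [0,0,1.6],"gripper": 40},
  {"delta_pos": [0,0,0],"rotation": [0,0,2],"gripper": 40},
])

```text
time: 7.43
position: [0.6124, 0.0286, 0.1931]
eef_rot: [-2.653, -0.021, -1.266]
contact_force: [2.2, 4.4, 3.8]
width: 0.56
```

```bash
python3 f.py
```

```text
t 7.4333 turned deg [  0.2  -0.  149.7] F tool [-3.5 -4.8 -1.8] M tool [ 0.39 -0.82  0.08] w 47.8 j [-0.18  0.14 -0.45  0.53  0.2   2.7 ]
TCP vs CAP, tilt frame [0.0003 0.0011 0.0129] qvel 0.45
```

Call:
step_arm([
  {"delta_pos": [0,0,0],"rotation": [0,0,0.5],"gripper": 40},
  {"delta_pos": [0,0,0],"rotation": [0,0,1],"gripper": 40},
  {"delta_pos": [0,0,0],"rotation": [0,0,1.5],"gripper": 40},
  {"delta_pos": [0,0,0],"rotation": [0,0,2],"gripper": 40},
  {"delta_pos": [0,0,0],"rotation": [0,0,2.5],"gripper": 40},
])

```text
time: 7.85
position: [0.6124, 0.0286, 0.1931]
eef_rot: [-2.659, 0.081, -1.459]
contact_force: [-4.6, 2.1, 4.2]
width: 0.56
```

```bash
python3 f.py
```

```text
t 7.85 turned deg [  0.2  -0.  162.3] F tool [-3.   2.  -5.5] M tool [-0.93 -0.55 -3.07] w 47.9 j [-0.18  0.14 -0.45  0.53  0.2   2.91]
TCP vs CAP, tilt frame [0.0003 0.0011 0.013 ] qvel 0.52
```

Torque has risen sharply to −3 N m, so the cap is at its stop. Releasing, backing off and looking at the bar.

Call:
step_arm([
  {"delta_pos": [0,0,0],"rotation": [0,0,0],"gripper": 85},
  {"delta_pos": [0,0,0],"rotation": [0,0,0],"gripper": 85},
  {"delta_pos": [0,0,0],"rotation": [0,0,0],"gripper": 85},
  {"delta_pos": [0,0,0],"rotation": [0,0,0],"gripper": 85},
  {"delta_pos": [0,0,0],"rotation": [0,0,0],"gripper": 85},
])

```text
time: 8.27
position: [0.6123, 0.0281, 0.192]
eef_rot: [-2.66, 0.082, -1.462]
contact_force: [-0.6, 0.9, 0.2]
width: 0.995
```

Call:
step_arm([
  {"delta_pos": [0,0,-1.2],"rotation": [0,0,0],"gripper": 85},
  {"delta_pos": [0,0,-2.4],"rotation": [0,0,0],"gripper": 85},
  {"delta_pos": [0,0,-3.6],"rotation": [0,0,0],"gripper": 85},
  {"delta_pos": [0,0,-4.6],"rotation": [0,0,0],"gripper": 85},
  {"delta_pos": [0,0,-4.6],"rotation": [0,0,0],"gripper": 85},
])

```text
time: 8.68
position: [0.55, 0.0106, 0.3199]
eef_rot: [-2.653, 0.08, -1.462]
contact_force: [1.3, -0.9, 1.6]
width: 0.995
```

```bash
python3 f.py; python3 -c "
from go import *
s=camera('scene');t=camera('top')
im=[cv2.resize(p['color'][y-25:y+26,x-33:x+34],None,fx=6,fy=6,interpolation=cv2.INTER_CUBIC) for p,(x,y) in((s,(260,190)),(t,(254,178)))]
cv2.imwrite('pics/c4.png',np.hstack(im)[:, :800])"
```

```text
t 8.6833 turned deg [  0.    0.5 162.4] F tool [ 0.9 -1.8 -0.9] M tool [-0.33  0.03 -0.01] w 85.0 j [-0.25 -0.03 -0.28  0.88  0.23  2.85]
TCP vs CAP, tilt frame [ 0.0002  0.0036 -0.1295] qvel 0.03
```

View pics/c4.png

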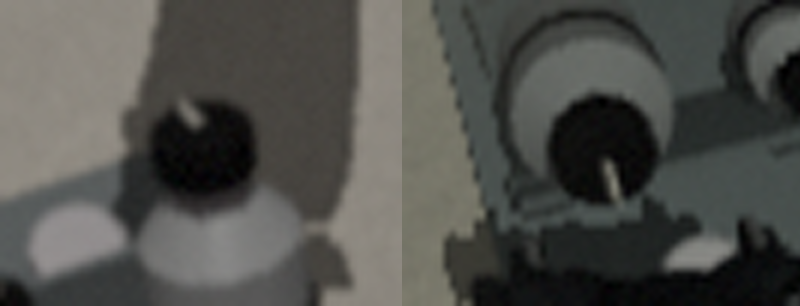

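The bar now points along the stand's front direction, 15.4° from image-down against the stand's 14.9°, so the cap is home. Now the lever.

```bash
cat >> go.py <<'E'
LEV=np.array([.6287,-.2253,0])
def lev(z): delta(LEV+[0,0,z],rot(np.array([0,0,-1.]),YAW-np.pi/2))
E
python3 -c "
from go import *
lev(.29)"
```

```text
t 8.78 pos [0.5502 0.011  0.3149] j [-0.25 -0.03 -0.29  0.87  0.23  2.85] w 0.99
dpos [ 8.15 -1.48  0.96] rot [-5.59  0.49 -1.94]
```

Call:
step_arm([
  {"delta_pos": [8.15,-1.48,0.96],"rotation": [-5.59,0.49,-1.94],"gripper": 0},
  {"delta_pos": [8.15,-1.48,0.96],"rotation": [-5.59,0.49,-1.94],"gripper": 0},
  {"delta_pos": [8.15,-1.48,0.96],"rotation": [-5.59,0.49,-1.94],"gripper": 0},
  {"delta_pos": [8.15,-1.48,0.96],"rotation": [-5.59,0.49,-1.94],"gripper": 0},
  {"delta_pos": [8.15,-1.48,0.96],"rotation": [-5.59,0.49,-1.94],"gripper": 0},
])

```text
time: 9.2
position: [0.6122, -0.1728, 0.2921]
eef_rot: [3.133, 0.004, -1.306]
contact_force: [0.9, -0.1, 0.1]
width: 0.291
```

```bash
python3 -c "
from go import *
lev(.29)"
```

```text
t 9.2 pos [ 0.6122 -0.1728  0.2921] j [-0.4   0.47  0.44  1.55 -0.    2.48] w 0.29
dpos [ 1.83 -0.07  0.06] rot [0.1  0.04 0.04]
```

Call:
step_arm([
  {"delta_pos": [1.83,-0.07,0.06],"rotation": [0.1,0,0],"gripper": 0},
  {"delta_pos": [1.83,-0.07,0.06],"rotation": [0.1,0,0],"gripper": 0},
  {"delta_pos": [1.83,-0.07,1.0],"rotation": [0.1,0,0],"gripper": 0},
  {"delta_pos": [1.83,-0.07,2.0],"rotation": [0.1,0,0],"gripper": 0},
  {"delta_pos": [1.83,-0.07,2.4],"rotation": [0.1,0,0],"gripper": 0},
])

```text
time: 9.62
position: [0.6265, -0.2242, 0.2164]
eef_rot: [-3.139, 0.006, -1.31]
contact_force: [-1.2, 0.4, -0.9]
width: -0.002
```

```bash
python3 -c "
from go import *
lev(.115)
s=camera('scene');t=camera('top')
im=[cv2.resize(p['color'][y-37:y+38,x-50:x+50],None,fx=4,fy=4,interpolation=cv2.INTER_CUBIC) for p,(x,y) in((s,(180,210)),(t,(335,165)))]
cv2.imwrite('pics/c5.png',np.hstack(im))"
```

```text
t 9.62 pos [ 0.6265 -0.2242  0.2164] j [-0.47  0.52  0.32  1.37  0.01  2.41] w -0.0
dpos [ 0.08 -0.05  3.38] rot [-0.03  0.07 -0.  ]
```

View pics/c5.png

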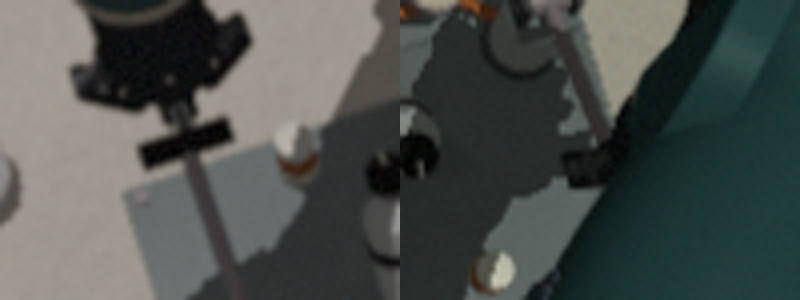

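Call:
step_arm([
  {"delta_pos": [0.05,-0.04,0.8],"rotation": [0,0,0],"gripper": 0},
  {"delta_pos": [0.05,-0.04,1.6],"rotation": [0,0,0],"gripper": 0},
  {"delta_pos": [0.05,-0.04,2.4],"rotation": [0,0,0],"gripper": 0},
  {"delta_pos": [0.05,-0.04,3.0],"rotation": [0,0,0],"gripper": 0},
  {"delta_pos": [0.05,-0.04,3.0],"rotation": [0,0,0],"gripper": 0},
])

```text
time: 10.13
position: [0.6292, -0.2254, 0.1302]
eef_rot: [-3.136, 0.002, -1.31]
contact_force: [-3.3, -4.4, 7.1]
width: 0.004
```

Call:
step_arm([
  {"delta_pos": [0,0,0.25],"rotation": [0,0,0],"gripper": 0},
  {"delta_pos": [0,0,0.5],"rotation": [0,0,0],"gripper": 0},
  {"delta_pos": [0,0,0.55],"rotation": [0,0,0],"gripper": 0},
  {"delta_pos": [0,0,0.55],"rotation": [0,0,0],"gripper": 0},
  {"delta_pos": [0,0,0.55],"rotation": [0,0,0],"gripper": 0},
])

```text
time: 10.55
position: [0.6308, -0.2252, 0.118]
eef_rot: [-3.132, 0.001, -1.31]
contact_force: [-1.4, 1.4, 8.4]
width: 0.004
```

```bash
python3 -c "
from go import *
lev(.115)
s=camera('scene');t=camera('top')
im=[cv2.resize(p['color'][y-37:y+38,x-50:x+50],None,fx=4,fy=4,interpolation=cv2.INTER_CUBIC) for p,(x,y) in((s,(180,210)),(t,(335,165)))]
cv2.imwrite('pics/c6.png',np.hstack(im))"
```

```text
t 10.55 pos [ 0.6308 -0.2252  0.118 ] j [-0.47  0.55  0.11  1.12  0.01  2.41] w 0.0
dpos [-0.02  0.07  0.1 ] rot [-0.11  0.01  0.01]
```

View pics/c6.png

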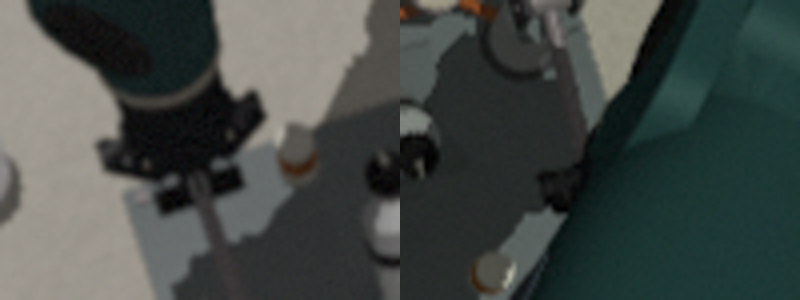

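Call:
step_arm([
  {"delta_pos": [0,0,0.1],"rotation": [0,0,0],"gripper": 0},
  {"delta_pos": [0,0,0.15],"rotation": [0,0,0],"gripper": 0},
  {"delta_pos": [0,0,0.2],"rotation": [0,0,0],"gripper": 0},
  {"delta_pos": [0,0,0.2],"rotation": [0,0,0],"gripper": 0},
  {"delta_pos": [0,0,0.2],"rotation": [0,0,0],"gripper": 0},
])

```text
time: 11.07
position: [0.6315, -0.225, 0.1124]
eef_rot: [-3.131, 0.0, -1.309]
contact_force: [2.5, 1.4, 9.4]
width: -0.002
```

Call:
step_arm([
  {"delta_pos": [0,0,0.05],"rotation": [0,0,0],"gripper": 0},
  {"delta_pos": [0,0,0.1],"rotation": [0,0,0],"gripper": 0},
  {"delta_pos": [0,0,0.13],"rotation": [0,0,0],"gripper": 0},
  {"delta_pos": [0,0,0.13],"rotation": [0,0,0],"gripper": 0},
  {"delta_pos": [0,0,0.13],"rotation": [0,0,0],"gripper": 0},
])

```text
time: 11.48
position: [0.6319, -0.2251, 0.1104]
eef_rot: [-3.129, -0.001, -1.309]
contact_force: [-1.4, 6.8, 27.3]
width: -0.0
```

Stop reached, with 27 N at TCP z 0.110. Releasing upward.

Call:
step_arm([
  {"delta_pos": [0,0,-1.0],"rotation": [0,0,0],"gripper": 0},
  {"delta_pos": [0,0,-2.0],"rotation": [0,0,0],"gripper": 0},
  {"delta_pos": [0,0,-3.0],"rotation": [0,0,0],"gripper": 0},
  {"delta_pos": [0,0,-3.7],"rotation": [0,0,0],"gripper": 0},
  {"delta_pos": [0,0,-3.7],"rotation": [0,0,0],"gripper": 0},
])

```text
time: 11.9
position: [0.6306, -0.2259, 0.2231]
eef_rot: [-3.129, -0.003, -1.31]
contact_force: [0.5, -0.3, 0.6]
width: 0.003
```

Call:
step_arm([
  {"delta_pos": [0,0,0],"rotation": [0,0,0],"gripper": 0},
  {"delta_pos": [0,0,0],"rotation": [0,0,0],"gripper": 0},
  {"delta_pos": [0,0,0],"rotation": [0,0,0],"gripper": 0},
  {"delta_pos": [0,0,0],"rotation": [0,0,0],"gripper": 0},
  {"delta_pos": [0,0,0],"rotation": [0,0,0],"gripper": 0},
])

```text
time: 12.32
position: [0.6287, -0.2253, 0.2163]
eef_rot: [-3.135, 0.003, -1.31]
contact_force: [-0.6, 0.2, -0.7]
width: -0.003
```

```bash
python3 -c "
from go import *
lev(.1104);print(manip.state()['contact_force'])
s=camera('scene')
im=[cv2.resize(p['color'][y-37:y+38,x-50:x+50],None,fx=4,fy=4,interpolation=cv2.INTER_CUBIC) for p,(x,y) in((s,(180,210)),)]
cv2.imwrite('pics/c7.png',np.hstack(im))"
```

```text
t 12.32 pos [ 0.6287 -0.2253  0.2163] j [-0.47  0.52  0.32  1.37  0.01  2.41] w -0.0
dpos [0.01 0.02 3.53] rot [-0.07  0.03 -0.  ]
[-0.61324871  0.17317883 -0.74422292]
```

View pics/c7.png

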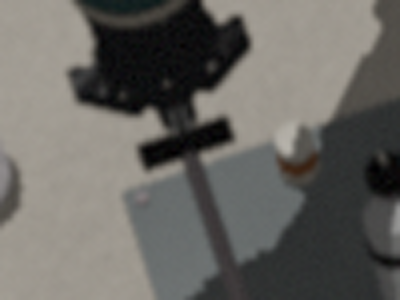

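The bar is back at (185,143), its rest spot, and the force is zero. Strokes 2 and 3 use the same travel.

Call:
step_arm([
  {"delta_pos": [0,0,1.0],"rotation": [0,0,0],"gripper": 0},
  {"delta_pos": [0,0,2.0],"rotation": [0,0,0],"gripper": 0},
  {"delta_pos": [0,0,3.0],"rotation": [0,0,0],"gripper": 0},
  {"delta_pos": [0,0,3.5],"rotation": [0,0,0],"gripper": 0},
  {"delta_pos": [0,0,3.7],"rotation": [0,0,0],"gripper": 0},
])

```text
time: 12.78
position: [0.6307, -0.2253, 0.1076]
eef_rot: [-3.131, -0.0, -1.31]
contact_force: [-17.0, 10.0, 74.4]
width: -0.005
```

Call:
step_arm([
  {"delta_pos": [0,0,0],"rotation": [0,0,0],"gripper": 0},
  {"delta_pos": [0,0,0],"rotation": [0,0,0],"gripper": 0},
  {"delta_pos": [0,0,0],"rotation": [0,0,0],"gripper": 0},
  {"delta_pos": [0,0,0],"rotation": [0,0,0],"gripper": 0},
  {"delta_pos": [0,0,0],"rotation": [0,0,0],"gripper": 0},
])

```text
time: 13.2
position: [0.6304, -0.2253, 0.1096]
eef_rot: [-3.131, -0.001, -1.31]
contact_force: [-10.7, 5.4, 39.1]
width: -0.003
```

Call:
step_arm([
  {"delta_pos": [0,0,-1.0],"rotation": [0,0,0],"gripper": 0},
  {"delta_pos": [0,0,-2.0],"rotation": [0,0,0],"gripper": 0},
  {"delta_pos": [0,0,-3.0],"rotation": [0,0,0],"gripper": 0},
  {"delta_pos": [0,0,-3.7],"rotation": [0,0,0],"gripper": 0},
  {"delta_pos": [0,0,-3.7],"rotation": [0,0,0],"gripper": 0},
])

```text
time: 13.62
position: [0.6301, -0.2261, 0.2215]
eef_rot: [-3.13, -0.002, -1.31]
contact_force: [0.9, -0.1, 0.8]
width: 0.003
```

Call:
step_arm([
  {"delta_pos": [0,0,0],"rotation": [0,0,0],"gripper": 0},
  {"delta_pos": [0,0,0],"rotation": [0,0,0],"gripper": 0},
  {"delta_pos": [0,0,0],"rotation": [0,0,0],"gripper": 0},
  {"delta_pos": [0,0,0],"rotation": [0,0,0],"gripper": 0},
  {"delta_pos": [0,0,0],"rotation": [0,0,0],"gripper": 0},
])

```text
time: 14.03
position: [0.6286, -0.2254, 0.2161]
eef_rot: [-3.135, 0.003, -1.31]
contact_force: [0.2, 0.7, -0.6]
width: -0.001
```

Call:
step_arm([
  {"delta_pos": [0,0,0.9],"rotation": [0,0,0],"gripper": 0},
  {"delta_pos": [0,0,1.8],"rotation": [0,0,0],"gripper": 0},
  {"delta_pos": [0,0,2.7],"rotation": [0,0,0],"gripper": 0},
  {"delta_pos": [0,0,3.2],"rotation": [0,0,0],"gripper": 0},
  {"delta_pos": [0,0,3.4],"rotation": [0,0,0],"gripper": 0},
])

```text
time: 14.45
position: [0.6301, -0.2251, 0.1134]
eef_rot: [-3.133, 0.002, -1.31]
contact_force: [5.3, 1.3, 11.6]
width: 0.005
```

Call:
step_arm([
  {"delta_pos": [0,0,0.1],"rotation": [0,0,0],"gripper": 0},
  {"delta_pos": [0,0,0.2],"rotation": [0,0,0],"gripper": 0},
  {"delta_pos": [0,0,0.28],"rotation": [0,0,0],"gripper": 0},
  {"delta_pos": [0,0,0.28],"rotation": [0,0,0],"gripper": 0},
  {"delta_pos": [0,0,0.28],"rotation": [0,0,0],"gripper": 0},
])

```text
time: 14.87
position: [0.6309, -0.2252, 0.1099]
eef_rot: [-3.13, -0.001, -1.31]
contact_force: [-5.3, 5.1, 35.5]
width: 0.0
```

Call:
step_arm([
  {"delta_pos": [0,0,-1.0],"rotation": [0,0,0],"gripper": 0},
  {"delta_pos": [0,0,-2.0],"rotation": [0,0,0],"gripper": 0},
  {"delta_pos": [0,0,-3.0],"rotation": [0,0,0],"gripper": 0},
  {"delta_pos": [0,0,-3.7],"rotation": [0,0,0],"gripper": 0},
  {"delta_pos": [0,0,-3.7],"rotation": [0,0,0],"gripper": 0},
])

```text
time: 15.28
position: [0.6301, -0.2261, 0.2219]
eef_rot: [-3.13, -0.002, -1.31]
contact_force: [0.5, 0.0, 1.1]
width: 0.002
```

Call:
step_arm([
  {"delta_pos": [0,0,-1.0],"rotation": [0,0,0],"gripper": 0},
  {"delta_pos": [0,-1,-2.0],"rotation": [0,0,0],"gripper": 0},
  {"delta_pos": [0,-2,-2.8],"rotation": [0,0,0],"gripper": 0},
  {"delta_pos": [0,-3,-2.8],"rotation": [0,0,0],"gripper": 0},
  {"delta_pos": [0,-4,-2.8],"rotation": [0,0,0],"gripper": 0},
])

```text
time: 15.7
position: [0.7209, -0.2035, 0.3026]
eef_rot: [-3.133, 0.001, -1.31]
contact_force: [1.0, -0.3, 2.2]
width: 0.004
```

Call:
step_arm([
  {"delta_pos": [0,0,0],"rotation": [0,0,0],"gripper": 0},
  {"delta_pos": [0,0,0],"rotation": [0,0,0],"gripper": 0},
  {"delta_pos": [0,0,0],"rotation": [0,0,0],"gripper": 0},
  {"delta_pos": [0,0,0],"rotation": [0,0,0],"gripper": 0},
  {"delta_pos": [0,0,0],"rotation": [0,0,0],"gripper": 0},
])

```text
time: 16.12
position: [0.7189, -0.2042, 0.302]
eef_rot: [-3.135, 0.002, -1.311]
contact_force: [0.3, 0.2, -0.2]
width: 0.001
```

```bash
python3 -c "
from go import *
lev(.29)
s=camera('scene');t=camera('top')
im=[cv2.resize(p['color'][y-62:y+63,x-65:x+66],None,fx=3,fy=3,interpolation=cv2.INTER_CUBIC) for p,(x,y) in((s,(225,210)),(t,(295,175)))]
cv2.imwrite('pics/c8.png',np.hstack(im))"
```

```text
t 16.12 pos [ 0.7189 -0.2042  0.302 ] j [-0.39  0.75  1.    1.82  0.01  2.49] w 0.0
dpos [-0.09  3.09  0.38] rot [-0.08  0.02 -0.01]
```

View pics/c8.png

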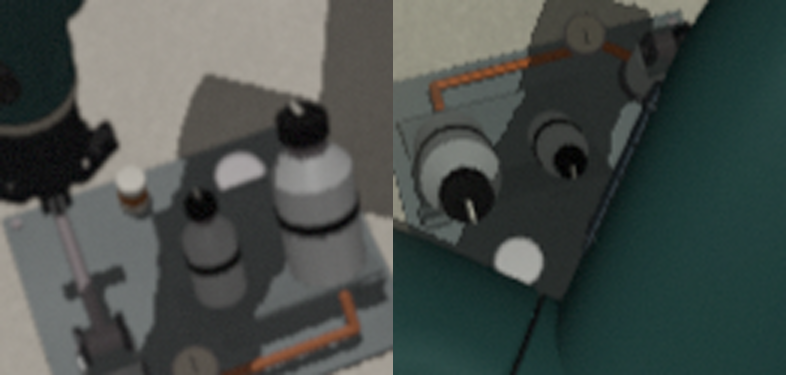

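```bash
python3 -c "
from go import *
print(manip.state()['contact_force'].round(1),manip.finish_job())"
```

```text
the job is handed in; nothing more can be done
[ 0.5 -0.5 -0.2] None
```

The wide canister's cap is screwed fully home, the pump lever has had three full strokes, and the job was handed in at about 16 s of the 64 s.

- **Cap:** I turned it about 160° clockwise in one grasp until the torque jumped to about 3 N m. Afterwards its white bar pointed straight downhill, within about 1° of the stand's front direction. My first estimate from the pictures was about 135°, so the cap started farther open than I measured.
- **Lever:** each stroke went down to the stop. The force rose to 27–39 N while holding there, with a brief 74 N on the second stroke, still under the 120 N limit. After each stroke the tool lifted clear with about zero force.
- **Final check:** both caps' bars were in place, and the dish and vial I could see had not moved. The tool was at z 0.30 m, clear of everything, reading about zero force.
- **Not confirmed:** the gripper hid the crossbar in the last picture. That the lever is up rests on the tool being clear of it, and on a picture after the first stroke that showed it back at rest. I did not measure the bystanders on the bench again.

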